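# Ready the whiteboard cleaner for refilling the spray bottle

### The job

Get the whiteboard cleaner ready for refilling: stand the empty round spray bottle and the square cleaner bottle upright in two free cells of the divided caddy on the meeting table, one in each, so that neither can tip over. With the square bottle standing in its cell, which keeps it from turning, press its push-and-turn safety cap down, twist it anticlockwise while it is held down until it is free, and lift it off. Finish holding the cap in the gripper, level and straight above the open bottle with a few centimetres of air between them, and leave everything else where it is.

Things in the scene. Friction and masses are not known exactly. Their poses are not given: they have to be found in the camera images.
- cap_mid (a point): Centre (half-way up) of the push-and-turn safety cap of the square bottle: ribbed, grey, round, 50 mm across, 35 mm tall, z up its axis, 40 g. Locked, it is at 166 to 201 mm above the bottle's underside. Its lugs then keep it from being pulled off (the bottle can be lifted by its cap, gripped at any yaw) or turned by more than about 6 degrees.
- cap_top (a point): Centre of the cap's top; x turns with the cap (locked: along the bottle's x). Pressed at least 3 mm, the cap turns anticlockwise seen from above (positive about z); clockwise is blocked. Keep it down for the first 35 degrees; between 40 and 80 degrees from locked, measured against the bottle, it lifts straight off. The bottle itself can turn up to about 12 degrees either way in its cell before the walls stop it.
- cap_seal (a joint): How far the cap is pressed down onto the neck, in m: about 0 locked and untouched, 0.0065 at its stop. The spring resists with 4 N at the start, 8.5 N at 3 mm (turning is free from there), 14 N at the stop. About -0.001 when the cap is off.
- bottle_mid (a point): Point on the axis of the square cleaner bottle, 70 mm above its underside. White plastic, 64 x 64 mm body 140 mm tall (sides along this frame's x and y), then a stepped shoulder to 153 mm and a neck 34 mm across (41 mm over its three lugs), rim 188.5 mm above the underside; 201 mm tall with the cap. 0.3 to 0.55 kg. Stands loose on the table at the start.
- bottle_base (a point): Centre of the underside of the square cleaner bottle, z up its axis.
- bottle_rim (a point): Centre of the rim of the square bottle's neck, 188.5 mm above its underside (under the cap at the start).
- spray_mid (a point): Centre (half-way up) of the empty spray bottle without its head: round, white plastic, 155 mm tall, body 54 mm across up to 100 mm, sloping to a neck 31 mm across that runs from 122 to 155 mm above the underside (below it a collar 37 mm wide). About 0.07 to 0.12 kg; stands loose on the table.
- spray_neck (a point): Point on the spray bottle's axis, half-way up its neck, 138 mm above its underside: a good place to take it.
- spray_base (a point): Centre of the underside of the spray bottle, z up its axis.
- caddy: Heavy plywood caddy, open at the top, that does not move: outside 167 mm (its x) by 248 mm (its y), 2 x 3 square cells each 76 mm clear at 81 mm pitch, walls 5 mm thick with their tops 60 mm above the table, cell floors 8 mm above the table. Origin: centre of its underside; x and y along its sides. Three cells are taken, three are free.
- cell_a_floor (a point): Centre of the floor of a free cell (8 mm above the table); x and y along the cell's walls. Which cells are free varies.
- cell_b_floor (a point): Centre of the floor of another free cell, as before.
- cell_c_floor (a point): Centre of the floor of the third free cell, as before.
- eraser: Board eraser standing in a cell, 28 x 50 x 85 mm, origin under its centre. Leave alone.
- tin: Round metal tin standing in a cell, 60 mm across, 58 mm tall, origin under its centre. Leave alone.
- carton: Small cardboard carton standing in a cell, 48 x 56 x 80 mm, origin under its centre. Leave alone.
- trigger: The spray bottle's trigger head with its thin dip tube, lying on the table, about 90 x 80 x 32 mm (the tube reaches 110 mm further to its -x), origin under its middle. Leave alone.
- saucer: White saucer, 144 mm across, 16 mm tall, origin under its centre. Leave alone.
- cup: White coffee cup on the saucer, 76 mm across, 58 mm tall, handle at its +y, origin under its centre. Leave alone.
- phone: Phone lying flat, 150 (x) x 72 x 9 mm, origin under its centre. Leave alone.
- sweet_jar: Lidded glass sweet jar, 80 mm across, 114 mm tall, origin under its centre. Leave alone.
There are look-alikes about, which are no part of the job. Leave any black or pink look-alike of the part that bears bottle_mid alone. Leave any green or pink look-alike of the part that bears cap_mid alone.

How it is judged:
On the way:
1. the square bottle stands upright in a free cell with its cap still on ((horizontal distance between bottle_base and cell_a_floor below 0.012 m or horizontal distance between bottle_base and cell_b_floor below 0.012 m or horizontal distance between bottle_base and cell_c_floor below 0.012 m) and height (world z) of bottle_base below 0.012 m and angle between bottle_base's own z axis and vertical below 0.1 rad and z of cap_mid in the frame of bottle_base below 0.188 m and horizontal distance between cap_mid and bottle_rim below 0.008 m), for 0.2 s.
At the end, for the whole second after the job is handed in: Both bottles stand upright (0.1 rad) on the floors of two free cells, untouched; the cap is gripped, still and level (0.26 rad), touching nothing else, within 30 mm sideways of the bottle's axis, its lower edge at least 20 mm above the neck rim; the rest is within 40 mm of its place ((horizontal distance between bottle_base and cell_a_floor below 0.012 m or horizontal distance between bottle_base and cell_b_floor below 0.012 m or horizontal distance between bottle_base and cell_c_floor below 0.012 m) and height (world z) of each of bottle_base, spray_base below 0.012 m and angle between each of bottle_base, spray_base's own z axis and vertical below 0.1 rad and (horizontal distance between spray_base and cell_a_floor below 0.02 m or horizontal distance between spray_base and cell_b_floor below 0.02 m or horizontal distance between spray_base and cell_c_floor below 0.02 m) and z of cap_mid in the frame of bottle_rim above 0.0375 m and horizontal distance between cap_mid and bottle_rim below 0.03 m and angle between cap_mid's own z axis and vertical below 0.26 rad and contact force between the fingers and cap above 1 N and contact force between each of the fingers, the arm and bottle below 0.1 N and contact force between the arm and spray below 0.1 N and contact force between cap and bottle below 0.05 N and contact force between cap and spray below 0.05 N and contact force between cap and caddy below 0.05 N and linear speed of cap below 0.05 m/s); the arm keeps its last pose, push and grip.
It fails at once if eraser, tin or carton in the caddy moved by more than 40 mm or tipped over (distance of any of eraser, tin, carton from where it was at the start of the episode above 0.04 m or angle between any of eraser, tin, carton's own z axis and vertical above 0.5 rad).
It fails at once if cup or saucer moved by more than 40 mm or tipped over (distance of any of cup, saucer from where it was at the start of the episode above 0.04 m or angle between any of cup, saucer's own z axis and vertical above 0.5 rad).
It fails at once if phone, trigger head or sweet jar moved by more than 40 mm or tipped over (distance of any of phone, trigger, sweet_jar from where it was at the start of the episode above 0.04 m or angle between any of phone, trigger, sweet_jar's own z axis and vertical above 0.5 rad).
It also fails if it takes over 59 s, if anything falls off the work surface, if the arm or the gripper's body presses on something with over 40 N, if the wrist force passes 120 N, or if a joint passes its speed limit or range.

### The arm

A 7-joint arm with a two-finger parallel gripper is mounted at the origin on the work surface. World frame = base frame: x ahead of the robot, y to its left, z up, the work surface at z = 0. Lengths are in m, angles in rad, forces in N, time in s.
With the tool pointing down it reaches from about 0.4 to 0.85 m from the base axis. Payload 4.5 kg.
Tool frame: the origin (TCP) lies between the finger pads; the fingertips stand manip.tip_extent ahead of it and the grasp point (between the pads) lies 2 mm behind it (manip.tip_extent is the distance from the TCP to the fingertips, in m); z points along the fingers, x is the direction in which the jaws open and shut, and the axes are right-handed (so a half turn about z gives the same grasp; the last joint's range is limited). The gripper opens to 88 mm and grips with 3 to 60 N. Pads are 18 mm wide; open, the fingers measure 123 mm over their backs; the gripper's body (75 mm by 187 mm) begins 45 mm behind the grasp point.
Start: joints at [-1.075, 0.689, -0.195, 1.565, 0.157, 0.902, -0.215], TCP at [0.278, 0.56, 0.256] pointing down, gripper open.
Joint ranges: [-3.01, 3.01], [-0.46, 2.08], [-1.47, 1.51], [0.13, 2.56], [-1, 4.14], [0.04, 2.09], [-2.66, 2.66]. Speed limits (rad/s): [2.57, 2.57, 3.14, 3.14, 3.14, 3.14, 3.14].

### API

Orientations are given as [roll, pitch, yaw] about the fixed x, y, z axes, in that order (R = Rz(yaw) Ry(pitch) Rx(roll)).
In Python, from plant import manip gives the robot as it stands.
- The arm moves only by the shell command python3 -m jog 'ROWS' [FORCE]. ROWS is a JSON object of lists of equal length, an entry for each row: "hand": the finger opening in mm, from 0 to 88.1; "travel": the shift along the tool's x, y, z in mm, a list of three; "roll": the turn about the tool's z in units of 5 degrees (1.0 is 5 degrees). A call has 1 to 8 rows; each row shifts and turns the commanded pose from where the row before left it, along the tool's axes as they then stand; what a row does not reach is not made up. A row lasts 1/12 s, in which the tool goes at most 41.7 mm and 7.16 degrees, less where a joint would pass 70% of its speed; a pose out of reach is approached as far as the arm can. A call is refused whole if a number of a shift passes 41.7 or a number of a turn 1, either way. A call with a gripper value outside its range is refused whole. The fingers move at their own pace and stop on an object; FORCE is the grip in N (left out, the last holds). Time passes only in rows, so rows that do not move let the fingers close. It gives the time, the measured TCP pose, the force and the opening at its end, in the units of the state.
- manip.observe(): the state, without advancing time (a new reading comes with each control period).
- manip.get_image(name): name is "side" or "top"; returns a dict with "image" (400x640x3 uint8, red, green, blue), "K" (3x3 intrinsics, pixels), "camera_from_world" (4x4, takes a point from world to camera coordinates). Camera axes: x right, y down, z forward; pixel columns grow to the right and rows downward; lengths in m; the calibration is good to about 2 mm. A picture is of the moment at which its call begins. There is no depth.
- manip.finish_job(): hands the job in, once; it reports no verdict.
The state is a dict: "time_s": time; "qpos": joint angles; "dq": joint speeds; "tau": joint torques, N m; "tcp_pos": TCP position; "eef_rot": TCP orientation; "wrist_force": force on the tool from outside, world axes, zero at the start; "moment": the same for the moment, N m; "opening": opening from 0.0 (shut) to 1.0 (fully open).
Only numpy, scipy, OpenCV 4.12 (cv2) and the standard library are available. Lean on these libraries where they do the work, as an engineer would, in place of code of your own. Each camera call takes 0.05 s, during which the arm holds its last target. There are 200 camera calls.

## Working session

There is one attempt and no reset: what is moved stays moved. The work goes in short steps, Python scripts to look and compute and a shell command to move; the robot and the scene stay as the last step left them, time stands still between calls to the robot, and variables do not carry over. Pictures are saved under pics/ and viewed, about 8 in all and at most 12, crops included, and the job is handed in when it is done.

```bash
ls; mkdir -p pics
cat > h.py <<'E'
import numpy as np, cv2
from plant import manip
def snap(n,f=None):
    d=manip.get_image(n); im=d["image"]
    if f: cv2.imwrite(f,cv2.cvtColor(im,cv2.COLOR_RGB2BGR))
    return d
def ray(d,u,v,z):
    T=d["camera_from_world"];R=T[:3,:3];c=-R.T@T[:3,3]
    w=R.T@np.linalg.inv(d["K"])@np.array([u,v,1.])
    return c+w*(z-c[2])/w[2]
def proj(d,p):
    T=d["camera_from_world"];q=d["K"]@(T[:3,:3]@np.array(p)+T[:3,3]);return q[:2]/q[2]
E
python3 - <<'E'
from h import *
import pickle
for n in("top","side"):
    d=snap(n,f"pics/{n}0.png"); pickle.dump(d,open(n+"0.pkl","wb")); T=d["camera_from_world"]; print(n,-T[:3,:3].T@T[:3,3],T[2,:3],d["K"][0,0])
print(manip.observe(),manip.tip_extent)
E
```

```text
pics
top [ 0.4039879  -0.04423793  1.02765411] [ 0.19240345  0.00704527 -0.98129062] 369.9381884822657
side [ 0.14912246 -0.95004959  0.70008739] [ 0.37125837  0.78367368 -0.49801887] 458.7769801331651
{'time_s': 0.1, 'qpos': array([-1.07517654,  0.68989363, -0.19452462,  1.56620659,  0.15730636,
        0.90251827, -0.21508365]), 'dq': array([-0.00114678, -0.00348381, -0.00011029, -0.00232173,  0.00014895,
        0.00132885,  0.0005811 ]), 'tau': array([-3.24471417e-03, -5.28502357e+01, -1.27130281e+00, -1.53835434e+01,
       -5.25160774e-02,  2.03685791e-03,  3.94266635e-05]), 'tcp_pos': array([0.27828741, 0.55903502, 0.25500329]), 'eef_rot': array([3.14146938e+00, 1.62949854e-03, 1.10907244e+00]), 'wrist_force': array([-0.19521158, -0.44561514, -0.10992121]), 'moment': array([-0.01654026,  0.0463932 ,  0.02893761]), 'opening': 1.0007129005180262} 0.017
```

View pics/top0.png

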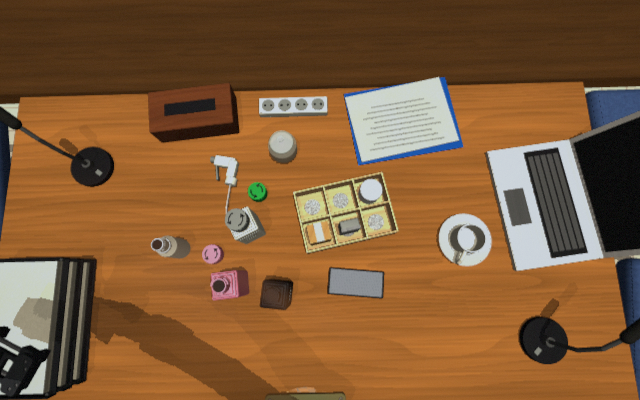

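View pics/side0.png

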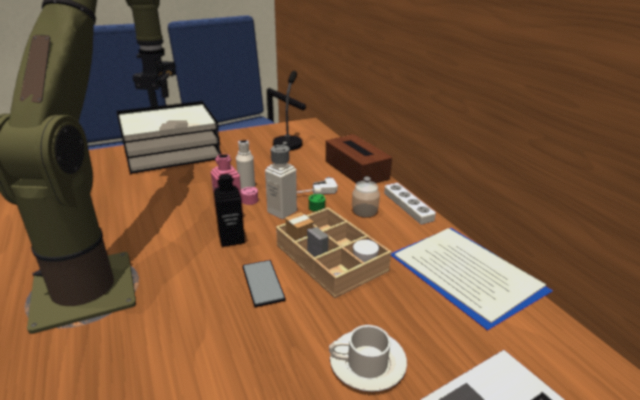

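The top view shows the white square bottle with its grey cap near (240,225) and the spray bottle near (165,245). Free caddy cells are at about (313,205), (340,200) and (375,220). The carton is at (318,232), the eraser at (348,227) and the tin at (370,190). The side view agrees. I'll enlarge for corners.

Run:
```python
import pickle,cv2
t=pickle.load(open("top0.pkl","rb"))["image"][:,:,::-1];s=pickle.load(open("side0.pkl","rb"))["image"][:,:,::-1]
cv2.imwrite("pics/c1.png",cv2.resize(t[140:310,140:406],None,fx=3,fy=3,interpolation=cv2.INTER_CUBIC))
cv2.imwrite("pics/c2.png",cv2.resize(s[130:300,200:400],None,fx=3.5,fy=3.5,interpolation=cv2.INTER_CUBIC))
```

```text
(no output)
```

View pics/c1.png

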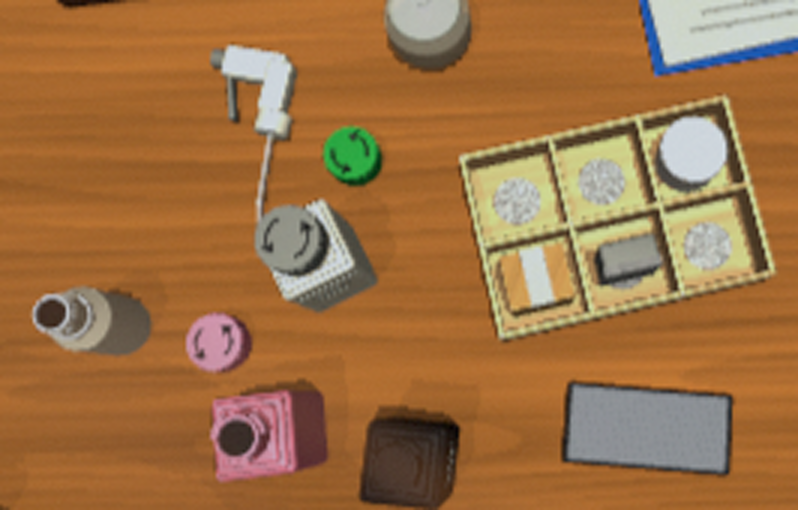

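View pics/c2.png

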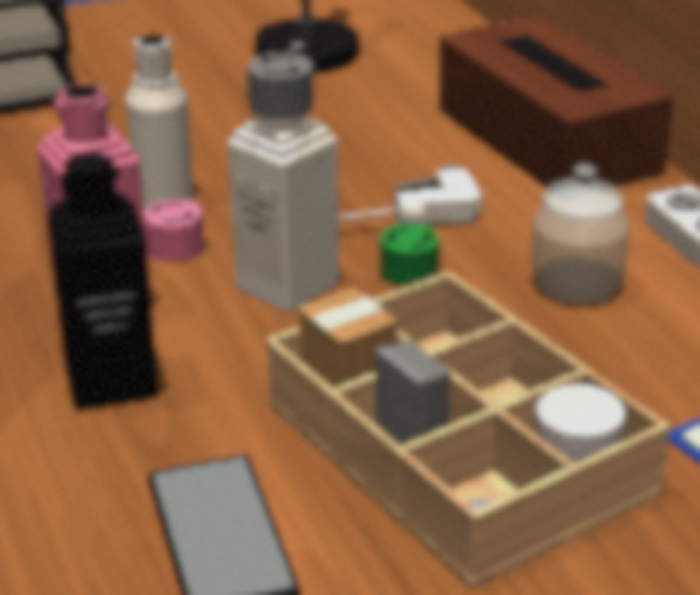

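Run:
```python
from h import *
import pickle
t=pickle.load(open("top0.pkl","rb"));s=pickle.load(open("side0.pkl","rb"))
A=lambda x,y,z:ray(t,(x+.5)/3-.5+140,(y+.5)/3-.5+140,z)
B=lambda x,y,z:ray(s,(x+.5)/3.5-.5+200,(y+.5)/3.5-.5+130,z)
C=np.array([A(*p,.06) for p in((461,158),(727,97),(775,271),(501,338))]);print(C.round(3))
C2=np.array([B(*p,.06) for p in((450,272),(668,428),(475,515),(268,343))]);print(C2.round(3))
for C in(C,C2):
  c=C.mean(0)[:2]; print("ctr",c,[np.linalg.norm(C[i]-C[i-1]).round(3) for i in range(4)])
  e=(C[0]+C[3]-C[1]-C[2]); yaw=np.arctan2(-e[0],e[1]); print("y-dir yaw deg",np.degrees(yaw)); x=C[0]+C[1]-C[2]-C[3]; print(np.degrees(np.arctan2(x[1],x[0])))
print("cap",A(292,239,.201),B(281,72,.201))
print("body .14 corners",A(320,200,.14),A(352,262,.14),A(288,300,.14),"base",A(376,281,0),A(320,310,0))
print("side base corner",B(290,306,0),B(338,288,0),B(237,290,0))
print("spray",A(56,313,.155),B(153,42,.155))
hsv=cv2.cvtColor(t["image"],cv2.COLOR_RGB2HSV)
print("black top",A(405,462,.2),"green",A(352,154,.035),"pinkcap",A(217,342,.035),"jar",A(428,20,.1),"carton",A(536,270,.08),"eraser",A(630,258,.085),"tin",A(692,150,.058),"pink rim",A(240,437,.188))
```

```text
[[ 0.619  0.019  0.06 ]
 [ 0.668 -0.221  0.06 ]
 [ 0.51  -0.254  0.06 ]
 [ 0.458 -0.013  0.06 ]]
[[ 0.622  0.019  0.06 ]
 [ 0.669 -0.225  0.06 ]
 [ 0.51  -0.254  0.06 ]
 [ 0.458 -0.019  0.06 ]]
ctr [ 0.56387751 -0.11715115] [np.float64(0.164), np.float64(0.245), np.float64(0.161), np.float64(0.246)]
y-dir yaw deg 11.991927605383761
11.570146769636805
ctr [ 0.56471236 -0.11986607] [np.float64(0.169), np.float64(0.249), np.float64(0.162), np.float64(0.241)]
y-dir yaw deg 11.596666387983552
11.867090830045672
cap [0.52813024 0.13823769 0.201     ] [0.52768242 0.12982136 0.201     ]
body .14 corners [0.56879047 0.12938059 0.14      ] [0.51735083 0.10295424 0.14      ] [0.48804746 0.15408846 0.14      ] base [0.5169155  0.10372182 0.        ] [0.49132687 0.15553784 0.        ]
side base corner [0.52232346 0.11293514 0.        ] [0.56910052 0.12367407 0.        ] [0.49064782 0.15425938 0.        ]
spray [0.48093492 0.33363893 0.155     ] [0.48239248 0.33387393 0.155     ]
black top [0.36285141 0.05358497 0.2       ] green [0.63045782 0.12099254 0.035     ] pinkcap [0.46222473 0.24020475 0.035     ] jar [0.73445499 0.04408967 0.1       ] carton [ 0.51414241 -0.04508189  0.08      ] eraser [ 0.52182426 -0.12553145  0.085     ] tin [ 0.62084834 -0.18728138  0.058     ] pink rim [0.38305593 0.1772107  0.188     ]
```

```bash
cat >> h.py <<'E'
def go(x,y,z,yaw=None):
    o=manip.observe();p=o["tcp_pos"];R=cv2.Rodrigues(np.zeros(3))[0]
    from scipy.spatial.transform import Rotation as Ro
    R=Ro.from_euler("xyz",o["eef_rot"]).as_matrix()
    print("t%.2f tcp"%o["time_s"],p.round(4),"rot",np.degrees(o["eef_rot"]).round(1),"F",o["wrist_force"].round(1),"M",o["moment"].round(2),"open",round(o["opening"]*88.1,1),"q",o["qpos"].round(2))
    print("  travel mm",(R.T@(np.array([x,y,z])-p)*1000).round(1), "" if yaw is None else "roll %.2f"%(-(yaw-np.degrees(o["eef_rot"][2]))/5))
E
python3 -m jog '{"hand":[88,88,88,88,88,88,88,88],"travel":[[-14,35,0],[-14,35,0],[-14,35,0],[-14,35,0],[-14,35,0],[-14,35,0],[-14,35,0],[-14,35,0]],"roll":[0,0,0,0,0,0,0,0]}'
python3 -m jog '{"hand":[60,60],"travel":[[0,0,0],[0,0,0]],"roll":[0,0]}'
python3 -c "
from h import *
go(.4815,.3337,.14)"
```

```text
time_s: 0.77
tcp_pos: [0.48, 0.3328, 0.2554]
eef_rot: [-3.141, 0.001, 1.109]
wrist_force: [0.4, 0.3, 0.3]
opening: 0.999
time_s: 0.93
tcp_pos: [0.4812, 0.3315, 0.2552]
eef_rot: [3.141, 0.001, 1.103]
wrist_force: [-0.8, 0.2, -0.5]
opening: 0.873
t0.93 tcp [0.4812 0.3315 0.2552] rot [1.799e+02 1.000e-01 6.320e+01] F [-0.8  0.2 -0.5] M [ 0.04  0.02 -0.01] open 76.9 q [-0.55  0.64 -0.23  1.69  0.18  0.84  0.25]
  travel mm [  2.3  -0.8 115.2]
```

```bash
python3 -m jog '{"hand":[60,60,60,60,60],"travel":[[2,-1,25],[0,0,30],[0,0,30],[0,0,30],[0,0,0]],"roll":[0,0,0,0,0]}'
python3 -m jog '{"hand":[20,20,20,20,20,20,20],"travel":[[0,0,0],[0,0,0],[0,0,0],[0,0,0],[0,0,0],[0,0,0],[0,0,0]],"roll":[0,0,0,0,0,0,0]}' 15
python3 -c "
from h import *
go(.4815,.3337,.14)
snap('side','pics/s1.png')"
```

```text
time_s: 1.35
tcp_pos: [0.4748, 0.3361, 0.1356]
eef_rot: [-3.136, 0.009, 1.112]
wrist_force: [-0.2, -0.8, -0.1]
opening: 0.679
time_s: 1.93
tcp_pos: [0.4801, 0.3377, 0.1423]
eef_rot: [3.14, -0.003, 1.109]
wrist_force: [-0.3, 0.3, 7.3]
opening: 0.349
t1.93 tcp [0.4801 0.3377 0.1423] rot [179.9  -0.2  63.5] F [-0.3  0.3  7.3] M [-0.05  0.09  0.05] open 30.7 q [-0.58  0.79 -0.19  1.78  0.24  0.58  0.19]
  travel mm [-3.   3.1  2.3]
```

```bash
python3 -m jog '{"hand":[20,20,20,20,20,20,20,20],"travel":[[0,0,-15],[0,0,-35],[0,0,-35],[0,0,-35],[0,0,-35],[0,0,-35],[0,0,-35],[0,0,-10]],"roll":[0,0,0,0,0,0,0,0]}' 25
python3 -m jog '{"hand":[20,20],"travel":[[0,0,0],[0,0,0]],"roll":[0,0]}'
python3 -c "
from h import *
go(.5408,-.206,.37)
"
```

```text
time_s: 2.65
tcp_pos: [0.4806, 0.3381, 0.3816]
eef_rot: [3.138, -0.009, 1.109]
wrist_force: [0.2, 0.4, -0.4]
opening: 0.347
time_s: 2.82
tcp_pos: [0.4789, 0.3363, 0.3752]
eef_rot: [-3.141, 0.001, 1.109]
wrist_force: [0.2, 0.6, -1.7]
opening: 0.343
t2.82 tcp [0.4789 0.3363 0.3752] rot [-180.     0.    63.5] F [ 0.2  0.6 -1.7] M [-0.06  0.01 -0.01] open 30.2 q [-0.54  0.52 -0.25  1.52  0.14  1.13  0.29]
  travel mm [-457.8  297.1    5.5]
```

```bash
python3 -m jog '{"hand":[20,20,20,20,20,20,20,20],"travel":[[-14,9,0],[-28,18,0],[-31,20,0],[-31,20,0],[-31,20,0],[-31,20,0],[-31,20,0],[-31,20,0]],"roll":[0,0,0,0,0,0,0,0]}'
python3 -m jog '{"hand":[20,20,20,20,20,20,20,20],"travel":[[-31,20,0],[-31,20,0],[-31,20,0],[-31,20,0],[-31,20,0],[-31,20,0],[-28,18,0],[-14,11,0]],"roll":[0,0,0,0,0,0,0,0]}'
python3 -m jog '{"hand":[20,20,20],"travel":[[0,0,0],[0,0,0],[0,0,0]],"roll":[0,0,0]}'
python3 -c "
from h import *
go(.5408,-.206,.23)
d=snap('top');e=snap('side')
for n,q in(('top',d),('side',e)): print(n,[proj(q,(.5408,-.206,z)).round(0) for z in(.008,.06,.23,.37)])
im=np.vstack([d['image'][80:380,120:520],e['image'][60:360,120:520]])
cv2.imwrite('pics/v1.png',cv2.cvtColor(im,cv2.COLOR_RGB2BGR))
"
```

```text
time_s: 3.48
tcp_pos: [0.5077, 0.0649, 0.3731]
eef_rot: [-3.137, 0.003, 1.109]
wrist_force: [0.4, 0.3, -1.1]
opening: 0.343
time_s: 4.15
tcp_pos: [0.5387, -0.2088, 0.3725]
eef_rot: [-3.137, 0.004, 1.103]
wrist_force: [-0.3, -1.0, -1.0]
opening: 0.348
time_s: 4.4
tcp_pos: [0.5404, -0.2016, 0.3739]
eef_rot: [-3.137, -0.001, 1.111]
wrist_force: [-1.0, 0.8, -0.7]
opening: 0.342
t4.40 tcp [ 0.5404 -0.2016  0.3739] rot [-179.8   -0.    63.6] F [-1.   0.8 -0.7] M [0.01 0.01 0.04] open 30.1 q [ 0.39  0.5  -0.19  1.54  0.1   1.11  1.29]
  travel mm [ -3.8   2.9 143.9] 
top [array([376., 222.]), array([379., 219.]), array([392., 208.]), array([406., 194.])]
side [array([338., 279.]), array([338., 261.]), array([341., 196.]), array([343., 133.])]
```

View pics/v1.png

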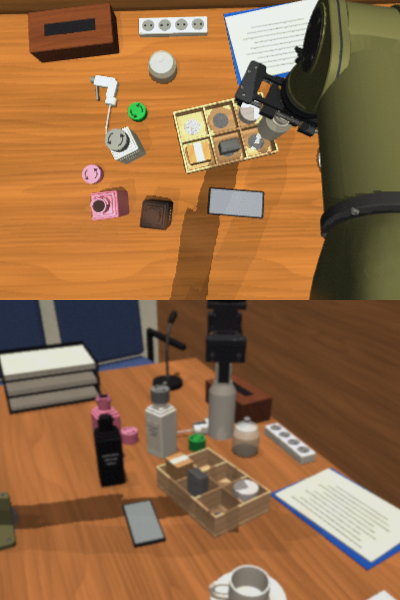

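The spray bottle hangs upright in the gripper (crop (222,405) in the side view, about (270,130) in the top view), on line with the near-right cell. I'll lower it.

```bash
python3 -m jog '{"hand":[20,20,20,20,20,20,20],"travel":[[-4,3,25],[0,0,25],[0,0,25],[0,0,25],[0,0,25],[0,0,0],[0,0,0]],"roll":[0,0,0,0,0,0,0]}'
python3 -c "
from h import *
go(.5408,-.206,.152)
d=snap('side');e=snap('top')
for n,q in(('side',d),('top',e)):
  h=cv2.cvtColor(q['image'],cv2.COLOR_RGB2HSV)
cv2.imwrite('pics/v2.png',cv2.resize(cv2.cvtColor(np.hstack([d['image'][160:310,260:400],e['image'][160:310,280:420]]),cv2.COLOR_RGB2BGR),None,fx=2.8,fy=2.8))
"
```

```text
time_s: 5.08
tcp_pos: [0.5415, -0.2068, 0.2502]
eef_rot: [-3.139, -0.0, 1.111]
wrist_force: [1.2, 0.1, -1.3]
opening: 0.347
t5.08 tcp [ 0.5415 -0.2068  0.2502] rot [-179.8   -0.    63.7] F [ 1.2  0.1 -1.3] M [-0.03 -0.03  0.02] open 30.6 q [ 0.39  0.64 -0.17  1.71  0.14  0.81  1.26]
  travel mm [ 0.4 -0.7 98.2]
```

View pics/v2.png

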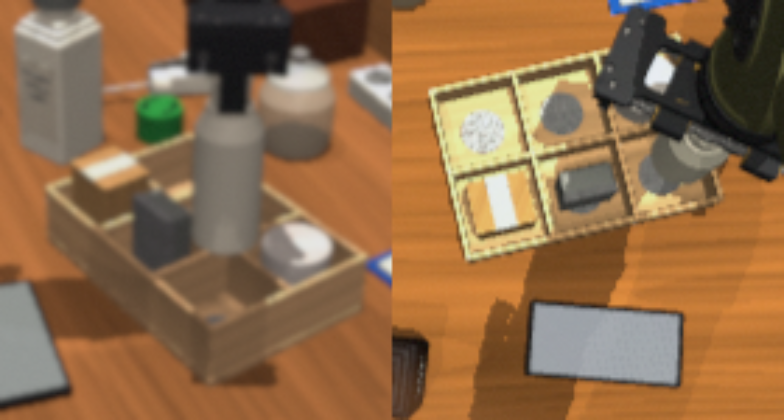

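The bottle is upright and lined up over the near-right cell (about (225,240) in the side crop). I'll lower, release and rise.

```bash
python3 -m jog '{"hand":[20,20,20,20,20,20,20],"travel":[[0,0,25],[0,0,25],[0,0,20],[0,0,15],[0,0,10],[0,0,0],[0,0,0]],"roll":[0,0,0,0,0,0,0]}'
python3 -c "
from h import *
go(.5408,-.206,.149)"
```

```text
time_s: 5.77
tcp_pos: [0.5428, -0.2084, 0.1567]
eef_rot: [3.14, -0.0, 1.109]
wrist_force: [-0.5, -0.5, -0.9]
opening: 0.347
t5.77 tcp [ 0.5428 -0.2084  0.1567] rot [179.9  -0.   63.5] F [-0.5 -0.5 -0.9] M [-0.01 -0.02 -0.05] open 30.6 q [ 0.37  0.76 -0.14  1.79  0.18  0.6   1.23]
  travel mm [ 1.2 -2.9  7.7]
```

```bash
python3 -m jog '{"hand":[20,20,20,20,20],"travel":[[1,-2,2],[0,0,2],[0,0,2],[0,0,2],[0,0,0]],"roll":[0,0,0,0,0]}'
python3 -c "
from h import *
go(.5408,-.206,.149)"
```

```text
time_s: 6.18
tcp_pos: [0.5421, -0.2069, 0.1503]
eef_rot: [3.137, -0.0, 1.109]
wrist_force: [-2.4, 1.9, 15.5]
opening: 0.349
t6.18 tcp [ 0.5421 -0.2069  0.1503] rot [179.8  -0.   63.5] F [-2.4  1.9 15.5] M [ 0.22  0.63 -0.  ] open 30.7 q [ 0.37  0.77 -0.14  1.8   0.18  0.58  1.22]
  travel mm [ 0.2 -1.6  1.3]
```

```bash
python3 -m jog '{"hand":[20,60,60,60,60,60,60],"travel":[[0,0,-2],[0,0,0],[0,0,0],[0,0,0],[0,0,0],[0,0,0],[0,0,0]],"roll":[0,0,0,0,0,0,0]}'
python3 -m jog '{"hand":[70,70,70,70,70,70],"travel":[[0,0,-10],[0,0,-25],[0,0,-35],[0,0,-35],[0,0,-15],[0,0,0]],"roll":[0,0,0,0,0,0]}'
python3 -c "
from h import *
go(.528,.139,.26)
"
```

```text
time_s: 6.77
tcp_pos: [0.5406, -0.2064, 0.1495]
eef_rot: [-3.141, -0.0, 1.109]
wrist_force: [0.2, -0.0, 0.4]
opening: 0.68
time_s: 7.27
tcp_pos: [0.543, -0.2071, 0.2746]
eef_rot: [3.133, -0.002, 1.109]
wrist_force: [0.5, -0.2, -0.8]
opening: 0.797
t7.27 tcp [ 0.543  -0.2071  0.2746] rot [ 1.795e+02 -1.000e-01  6.350e+01] F [ 0.5 -0.2 -0.8] M [-0.04 -0.03 -0.03] open 70.2 q [ 0.39  0.6  -0.18  1.69  0.13  0.85  1.26]
  travel mm [ 303.1 -167.9   13.6]
```

```bash
python3 -m jog '{"hand":[70,70,70,70,70,70,70,70],"travel":[[20,-11,0],[30,-17,0],[36,-20,0],[36,-20,0],[36,-20,0],[36,-20,0],[36,-20,0],[30,-17,0]],"roll":[0,0,0,0,0,0,0,0]}'
python3 -m jog '{"hand":[70,70,70,70,70,70,70,70],"travel":[[27,-15,0],[16,-8,0],[0,0,0],[0,0,0],[0,0,0],[0,0,0],[0,0,0],[0,0,0]],"roll":[0,0,0.95,0.95,0.95,0.95,0.95,0.95]}'
python3 -m jog '{"hand":[70,70],"travel":[[0,0,0],[0,0,0]],"roll":[0,0]}'
python3 -c "
from h import *
go(.528,.139,.1815,35)
d=snap('side');e=snap('top')
cv2.imwrite('pics/v3.png',cv2.resize(cv2.cvtColor(np.hstack([d['image'][100:300,220:380],e['image'][140:340,200:400]]),cv2.COLOR_RGB2BGR),None,fx=2.2,fy=2.2))
"
```

```text
time_s: 7.93
tcp_pos: [0.5255, 0.0942, 0.2693]
eef_rot: [-3.14, -0.0, 1.111]
wrist_force: [0.1, 1.4, -0.9]
opening: 0.792
time_s: 8.6
tcp_pos: [0.5246, 0.1395, 0.2692]
eef_rot: [-3.141, 0.001, 0.608]
wrist_force: [-0.4, 0.5, 0.5]
opening: 0.794
time_s: 8.77
tcp_pos: [0.5247, 0.1396, 0.2693]
eef_rot: [-3.141, 0.001, 0.614]
wrist_force: [-0.3, 0.5, -0.8]
opening: 0.795
t8.77 tcp [0.5247 0.1396 0.2693] rot [-1.80e+02  1.00e-01  3.52e+01] F [-0.3  0.5 -0.8] M [0.   0.   0.02] open 70.0 q [-0.34  0.56 -0.    1.8   0.    0.78  0.27]
  travel mm [ 2.4  2.4 87.8] roll 0.04
```

View pics/v3.png

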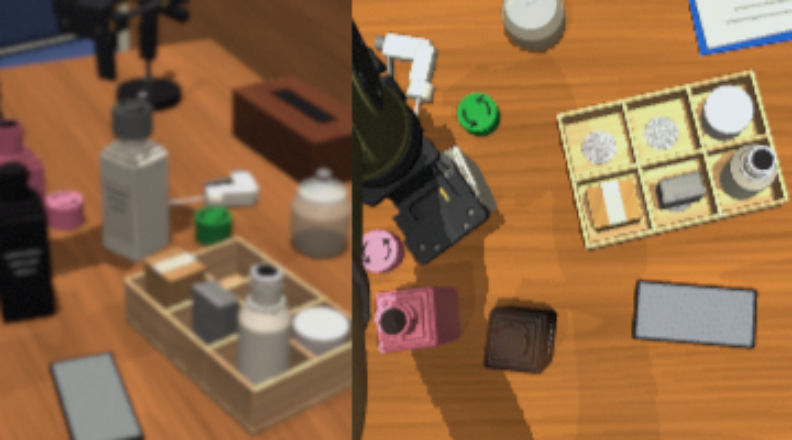

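The spray bottle stands upright in the near-right cell. The gripper is above the square bottle's cap, with a finger either side of the cap at (132,118) in the side crop. I'll lower and grip.

```bash
python3 -m jog '{"hand":[70,70,70,70,70,70],"travel":[[2,2,20],[0,0,25],[0,0,25],[0,0,12],[0,0,5],[0,0,0]],"roll":[0,0,0,0,0,0]}'
python3 -m jog '{"hand":[40,40,40,40,40,40],"travel":[[0,0,0],[0,0,0],[0,0,0],[0,0,0],[0,0,0],[0,0,0]],"roll":[0,0,0,0,0,0]}' 45
python3 -c "
from h import *
go(.528,.139,.1815,35)
"
```

```text
time_s: 9.37
tcp_pos: [0.5274, 0.1389, 0.1817]
eef_rot: [-3.141, 0.002, 0.612]
wrist_force: [0.5, -0.2, 1.1]
opening: 0.794
time_s: 9.87
tcp_pos: [0.529, 0.1396, 0.1836]
eef_rot: [3.141, -0.003, 0.612]
wrist_force: [1.5, 0.9, 3.2]
opening: 0.555
t9.87 tcp [0.529  0.1396 0.1836] rot [180.   -0.2  35.1] F [1.5 0.9 3.2] M [ 0.09 -0.21  0.  ] open 48.9 q [-0.34  0.69 -0.01  1.88  0.01  0.57  0.26]
  travel mm [-1.2 -0.1  2.1] roll 0.01
```

```bash
python3 -m jog '{"hand":[40,40,40,40,40,40,40,40],"travel":[[0,0,-10],[0,0,-20],[0,0,-30],[0,0,-30],[0,0,-20],[0,0,-10],[0,0,0],[0,0,0]],"roll":[0,0,0,0,0,0,0,0]}'
python3 -m jog '{"hand":[40,40,40,40,40,40],"travel":[[0,0,0],[0,0,0],[0,0,0],[0,0,0],[0,0,0],[0,0,0]],"roll":[0.5,0.75,0.75,0.75,0.3,0]}'
python3 -c "
from h import *
go(.5872,-.031,.31,20)
"
```

```text
time_s: 10.53
tcp_pos: [0.5273, 0.1388, 0.3026]
eef_rot: [-3.141, 0.001, 0.612]
wrist_force: [0.7, -0.4, -3.5]
opening: 0.556
time_s: 11.03
tcp_pos: [0.527, 0.1389, 0.3014]
eef_rot: [3.142, 0.003, 0.346]
wrist_force: [-0.6, 0.3, -2.8]
opening: 0.562
t11.03 tcp [0.527  0.1389 0.3014] rot [180.    0.2  19.8] F [-0.6  0.3 -2.8] M [-0.06 -0.    0.04] open 49.5 q [-0.39  0.53  0.08  1.76 -0.05  0.86  0.06]
  travel mm [ -1.  180.3  -8.6] roll -0.04
```

```bash
python3 -m jog '{"hand":[40,40,40,40,40,40,40,40],"travel":[[0,10,0],[0,20,0],[0,28,0],[0,28,0],[0,28,0],[0,28,0],[0,24,0],[0,14,0]],"roll":[0,0,0,0,0,0,0,0]}'
python3 -m jog '{"hand":[40,40,40,40],"travel":[[0,0,0],[0,0,0],[0,0,0],[0,0,0]],"roll":[0,0,0,0]}'
python3 -c "
from h import *
go(.5872,-.031,.19,20)
d=snap('side');e=snap('top')
for z in (.008,.06,.12,.19): print(proj(d,(.5872,-.031,z)).round(1))
cv2.imwrite('pics/v4.png',cv2.resize(cv2.cvtColor(np.hstack([d['image'][100:300,240:400],e['image'][120:320,240:440]]),cv2.COLOR_RGB2BGR),None,fx=2.2,fy=2.2))
"
```

```text
time_s: 11.7
tcp_pos: [0.5893, -0.0354, 0.3024]
eef_rot: [3.139, 0.001, 0.342]
wrist_force: [0.5, -1.5, -2.8]
opening: 0.554
time_s: 12.03
tcp_pos: [0.5885, -0.0279, 0.3026]
eef_rot: [-3.14, 0.0, 0.349]
wrist_force: [-0.5, 0.1, -3.3]
opening: 0.553
t12.03 tcp [ 0.5885 -0.0279  0.3026] rot [-179.9    0.    20. ] F [-0.5  0.1 -3.3] M [-0.04  0.04 -0.03] open 48.7 q [-0.07  0.59  0.07  1.63 -0.05  0.93  0.37]
  travel mm [ -2.3   2.6 112.6] roll -0.00
[324.  235.5]
[324.3 219. ]
[324.7 199.1]
[325.1 174.6]
```

View pics/v4.png

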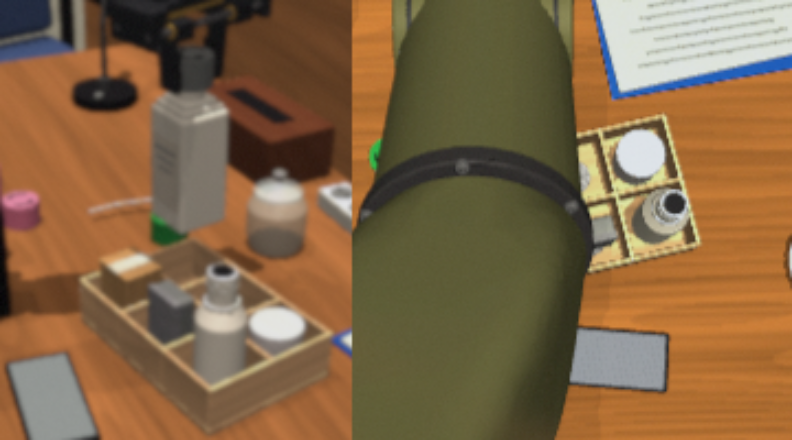

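```bash
python3 -c "
from h import *
d=snap('side')
for yaw in (5,11.75,18):
  a=np.radians(yaw);R=np.array([[np.cos(a),-np.sin(a)],[np.sin(a),np.cos(a)]])
  for z in(.119,):
    print(yaw,[((proj(d,(*(np.array([.588,-.029])+R@np.array(o)*.032),z))-[240,100])*2.2).round(0) for o in((-1,1),(-1,-1),(1,-1))])
"
```

```text
5 [array([149., 212.]), array([176., 237.]), array([224., 224.])]
11.75 [array([148., 215.]), array([180., 238.]), array([225., 221.])]
18 [array([147., 217.]), array([185., 238.]), array([225., 219.])]
```

```bash
python3 -c "
from h import *
d=snap('side')
cv2.imwrite('pics/v5.png',cv2.resize(cv2.cvtColor(d['image'][120:240,280:380],cv2.COLOR_RGB2BGR),None,fx=5,fy=5,interpolation=cv2.INTER_CUBIC))
for yaw in (5,12,18,25):
  a=np.radians(yaw);R=np.array([[np.cos(a),-np.sin(a)],[np.sin(a),np.cos(a)]])
  for z in(.119,.259):
    print(yaw,z,[((proj(d,(*(np.array([.588,-.029])+R@np.array(o)*.032),z))-[280,120])*5).round(0) for o in((-1,1),(-1,-1),(1,-1))])
"
```

```text
5 0.119 [array([139., 383.]), array([200., 439.]), array([309., 408.])]
5 0.259 [array([138., 132.]), array([203., 180.]), array([319., 154.])]
12 0.119 [array([136., 388.]), array([210., 440.]), array([311., 403.])]
12 0.259 [array([135., 136.]), array([214., 181.]), array([321., 149.])]
18 0.119 [array([135., 393.]), array([220., 441.]), array([312., 398.])]
18 0.259 [array([134., 140.]), array([225., 182.]), array([322., 145.])]
25 0.119 [array([135., 398.]), array([231., 441.]), array([311., 393.])]
25 0.259 [array([134., 145.]), array([236., 182.]), array([321., 141.])]
```

View pics/v5.png

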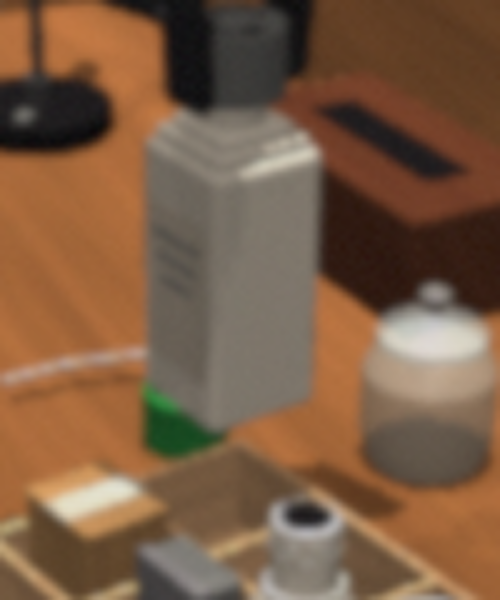

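The bottle hangs upright at a yaw of about 11°, against the caddy's 11.75° (front edge at x≈218 in the crop), and is centred over the far-left cell. I'll lower it.

```bash
python3 -m jog '{"hand":[40,40,40,40,40,40,40],"travel":[[-2,2,15],[0,0,20],[0,0,20],[0,0,20],[0,0,15],[0,0,5],[0,0,0]],"roll":[0,0,0,0,0,0,0]}'
python3 -c "
from h import *
go(.5872,-.031,.19,20)
"
```

```text
time_s: 12.82
tcp_pos: [0.587, -0.0324, 0.2066]
eef_rot: [-3.141, 0.002, 0.346]
wrist_force: [0.0, -0.7, -2.5]
opening: 0.557
t12.82 tcp [ 0.587  -0.0324  0.2066] rot [-1.799e+02  1.000e-01  1.980e+01] F [ 0.  -0.7 -2.5] M [-0.04 -0.06  0.01] open 49.1 q [-0.06  0.7   0.06  1.74 -0.06  0.71  0.38]
  travel mm [ 0.7 -1.2 16.6] roll -0.03
```

```bash
python3 -m jog '{"hand":[40,40,40,40,40,40],"travel":[[0,0,4],[0,0,4],[0,0,3],[0,0,2],[0,0,0],[0,0,0]],"roll":[0,0,0,0,0,0]}'
python3 -c "
from h import *
go(.5872,-.031,.19,20)
"
```

```text
time_s: 13.32
tcp_pos: [0.5878, -0.0328, 0.1949]
eef_rot: [3.142, -0.0, 0.345]
wrist_force: [-0.3, -1.0, -3.6]
opening: 0.556
t13.32 tcp [ 0.5878 -0.0328  0.1949] rot [180.   -0.   19.8] F [-0.3 -1.  -3.6] M [-0.02  0.   -0.03] open 49.0 q [-0.05  0.72  0.05  1.75 -0.06  0.68  0.38]
  travel mm [ 0.  -1.9  4.9] roll -0.04
```

```bash
for i in 1 2 3; do python3 -m jog '{"hand":[40,40,40],"travel":[[0,-1,2],[0,0,0],[0,0,0]],"roll":[0,0,0]}' 60 | grep -E "tcp|force"; done
python3 -c "
from h import *
go(.5872,-.031,.19,20)
"
```

```text
tcp_pos: [0.5874, -0.0317, 0.1927]
wrist_force: [-0.2, -0.3, -3.7]
tcp_pos: [0.5881, -0.0312, 0.1916]
wrist_force: [-0.0, -1.0, 4.3]
tcp_pos: [0.5881, -0.0305, 0.1898]
wrist_force: [0.8, -1.9, 6.8]
t14.07 tcp [ 0.5881 -0.0305  0.1898] rot [179.9  -0.2  19.8] F [ 0.8 -1.9  6.8] M [-0.39 -0.08 -0.02] open 49.2 q [-0.06  0.72  0.06  1.75 -0.06  0.66  0.37]
  travel mm [-1.   0.2 -0.2] roll -0.05
```

```bash
for i in 1 2; do python3 -m jog '{"hand":[40,40,40],"travel":[[0,0,2],[0,0,0],[0,0,0]],"roll":[0,0,0]}' | grep -E "tcp|force"; done
python3 -c "
from h import *
go(.5872,-.031,.186,20)
"
```

```text
tcp_pos: [0.5882, -0.0308, 0.1881]
wrist_force: [0.6, -1.8, 8.5]
tcp_pos: [0.5884, -0.0311, 0.1865]
wrist_force: [-0.4, -2.9, 11.2]
t14.57 tcp [ 0.5884 -0.0311  0.1865] rot [179.8  -0.2  19.7] F [-0.4 -2.9 11.2] M [-0.52  0.13  0.02] open 49.2 q [-0.06  0.73  0.06  1.76 -0.06  0.65  0.37]
  travel mm [-1.1 -0.5  0.5] roll -0.05
```

```bash
python3 -m jog '{"hand":[40,40,40,40,40,40,40,40],"travel":[[0,0,1.5],[0,0,0],[0,0,0],[0,0,0],[0,0,0],[0,0,0],[0,0,0],[0,0,0]],"roll":[0,0,-0.5,-0.5,-0.5,-0.5,0,0]}'
python3 -c "
from h import *
go(.5882,-.031,.185,30)
"
```

```text
time_s: 15.23
tcp_pos: [0.5887, -0.0303, 0.1854]
eef_rot: [3.139, -0.005, 0.52]
wrist_force: [0.9, -1.2, 13.5]
opening: 0.555
t15.23 tcp [ 0.5887 -0.0303  0.1854] rot [179.8  -0.3  29.8] F [ 0.9 -1.2 13.5] M [-0.24  0.07  0.05] open 48.9 q [-0.03  0.73  0.    1.75 -0.    0.65  0.5 ]
  travel mm [-0.8  0.4  0.4] roll -0.04
```

```bash
python3 -m jog '{"hand":[40,40,40,40,40,40,40,40],"travel":[[0,0,0],[0,0,0],[0,0,0],[0,0,0],[0,0,0],[0,0,0],[0,0,0],[0,0,0]],"roll":[-0.7,-0.7,-0.7,-0.7,-0.7,-0.7,-0.7,-0.7]}' | grep -E "rot|tcp|force"
python3 -c "
from h import *
go(.5882,-.031,.185,85)
"
python3 -m jog '{"hand":[40,40,40,40,40,40,40,40],"travel":[[0,0,0],[0,0,0],[0,0,0],[0,0,0],[0,0,0],[0,0,0],[0,0,0],[0,0,0]],"roll":[-0.7,-0.7,-0.7,-0.7,-0.7,-0.7,-0.7,0]}'| grep -E "rot|tcp|force"
python3 -c "
from h import *
go(.5882,-.031,.185,85)
"
```

```text
tcp_pos: [0.5886, -0.0297, 0.1854]
eef_rot: [3.137, -0.003, 1.011]
wrist_force: [-0.1, 0.5, 12.5]
t15.90 tcp [ 0.5886 -0.0297  0.1854] rot [179.8  -0.2  57.9] F [-0.1  0.5 12.5] M [-0.12  0.12 -0.04] open 49.3 q [ 0.05  0.73 -0.14  1.75  0.15  0.67  0.84]
  travel mm [-1.3  0.3  0.4] roll -5.41
tcp_pos: [0.589, -0.0292, 0.1854]
eef_rot: [3.136, -0.002, 1.439]
wrist_force: [1.1, -0.2, 12.1]
t16.57 tcp [ 0.589  -0.0292  0.1854] rot [ 1.797e+02 -1.000e-01  8.240e+01] F [ 1.1 -0.2 12.1] M [-0.11 -0.03  0.06] open 49.2 q [ 0.12  0.74 -0.26  1.75  0.28  0.69  1.15]
  travel mm [-1.9 -0.5  0.4] roll -0.51
```

```bash
for i in 1 2 3; do python3 -m jog '{"hand":[40,40,40],"travel":[[0,0,-4],[0,0,0],[0,0,0]],"roll":[0,0,0]}' | grep -E "tcp|force"; done
python3 -c "
from h import *
go(.5882,-.031,.25,85)
"
```

```text
tcp_pos: [0.5887, -0.0293, 0.1889]
wrist_force: [1.4, 0.2, 8.4]
tcp_pos: [0.5874, -0.0296, 0.1917]
wrist_force: [1.3, 0.1, 3.7]
tcp_pos: [0.5862, -0.03, 0.1948]
wrist_force: [1.5, 0.2, 0.2]
t17.32 tcp [ 0.5862 -0.03    0.1948] rot [-179.9    0.    82.3] F [1.5 0.2 0.2] M [ 0.03 -0.12  0.08] open 49.2 q [ 0.13  0.72 -0.27  1.74  0.27  0.71  1.16]
  travel mm [ -0.7   2.1 -55.2] roll -0.54
```

```bash
for i in 1 2; do python3 -m jog '{"hand":[40,40,40],"travel":[[0,0,-5],[0,0,0],[0,0,0]],"roll":[0,0,0]}' | grep -E "tcp|force"; done
python3 -m jog '{"hand":[40,40,40,40,40,40],"travel":[[0,0,-10],[0,0,-12],[0,0,-12],[0,0,-12],[0,0,0],[0,0,0]],"roll":[0,0,0,0,0,0]}'
python3 -c "
from h import *
go(.5872,-.031,.25,85)
d=snap('side');e=snap('top')
cv2.imwrite('pics/v6.png',cv2.resize(cv2.cvtColor(np.hstack([d['image'][100:300,240:400],e['image'][120:320,200:400]]),cv2.COLOR_RGB2BGR),None,fx=2.2,fy=2.2))
"
```

```text
tcp_pos: [0.5867, -0.03, 0.2002]
wrist_force: [0.4, -0.0, 0.3]
tcp_pos: [0.587, -0.0299, 0.2056]
wrist_force: [-0.3, -0.9, -0.2]
time_s: 18.32
tcp_pos: [0.5869, -0.03, 0.2519]
eef_rot: [3.14, -0.0, 1.436]
wrist_force: [-0.6, -0.0, -0.7]
opening: 0.56
t18.32 tcp [ 0.5869 -0.03    0.2519] rot [179.9  -0.   82.3] F [-0.6 -0.  -0.7] M [ 0.05  0.01 -0.02] open 49.3 q [ 0.14  0.65 -0.29  1.68  0.24  0.84  1.19]
  travel mm [-1.   0.4  1.9] roll -0.54
```

View pics/v6.png

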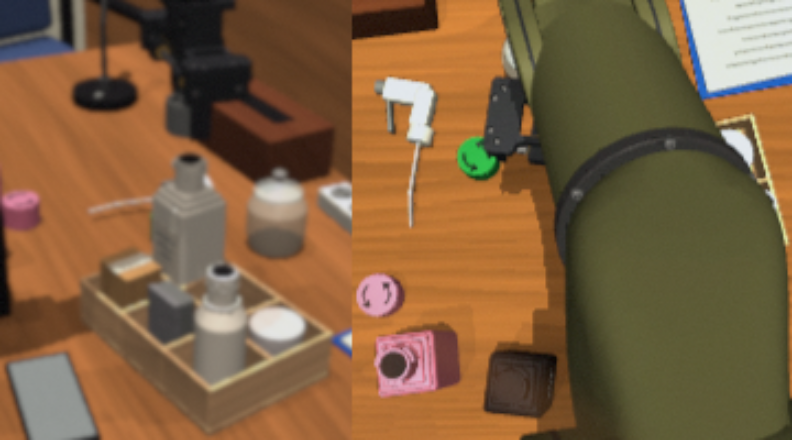

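```bash
python3 -m jog '{"hand":[40,40,40,40],"travel":[[0,0,0],[0,0,0],[0,0,0],[0,0,0]],"roll":[0,0,0,0]}'; python3 -c "
from h import *
d=snap('side')
print('rim',ray(d,190/2.2+240,160/2.2+100,.1965),'spray rim',ray(d,221/2.2+240,271/2.2+100,.163))
go(.5872,-.031,.25,85)
print(manip.finish_job())
"
```

```text
time_s: 18.75
tcp_pos: [0.5866, -0.0299, 0.2508]
eef_rot: [-3.141, -0.0, 1.436]
wrist_force: [0.1, -0.9, -0.5]
opening: 0.554
rim [ 0.58875549 -0.03452077  0.1965    ] spray rim [ 0.54165445 -0.2080952   0.163     ]
t18.80 tcp [ 0.5866 -0.0299  0.2509] rot [-180.    -0.    82.3] F [ 0.7 -0.5 -0.6] M [-0.   -0.01  0.  ] open 49.0 q [ 0.14  0.65 -0.29  1.68  0.24  0.84  1.19]
  travel mm [-1.   0.7  0.9] roll -0.54
the job is handed in; nothing more can be done
None
```

I finished the job and handed it in at 18.8 s; handing in gives no verdict, so the result rests on my own checks.

- **Spray bottle:** it stands upright in the near-right cell. Its rim measured about 2 mm from the cell centre.
- **Square bottle:** I carried it by its cap into the far-left cell. There I pressed the cap down to about 13 N, turned it 62° anticlockwise while held down, and lifted it off. The lift showed no bottle weight, and the last picture shows the open bottle upright in its cell, its rim about 4 mm from the cell centre.
- **Cap:** it is gripped at an opening of 49 mm, with the tool level and still. It sits about 5 mm sideways of the neck, with its lower edge about 37 mm above the rim.
- **Everything else:** nothing looks moved, as far as the last pictures show. In the last top view the arm hides part of the caddy and the phone, but the side view shows the three caddy items and part of the phone in place. Neither final crop takes in the cup and saucer, so I did not check those at the end.

None of my checks failed. The readings disagreed only by a few millimetres: about 3 mm between the two cameras' caddy positions, and up to 8 mm in the cap's sideways position before I picked it up.

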